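Present the notched glaze test tile at the reading stand

ROBOT

A 7-joint arm with a two-finger parallel gripper is mounted at the origin on the work surface. World frame = base frame: x ahead of the robot, y to its left, z up, the work surface at z = 0. Lengths are in m, angles in rad, forces in N, time in s.
With the tool pointing down it reaches from about 0.375 to 0.925 m from the base axis. Payload 3.1 kg.
Tool frame: the origin (TCP) lies between the finger pads, 19 mm behind the fingertips; this is the grasp point; z points along the fingers, y is the line along which they close (so a half turn about z gives the same grasp; the last joint's range is limited). The gripper opens to 85 mm and grips with 20 to 120 N. Pads are 22 mm wide; open, the fingers measure 114 mm over their backs; the gripper's body (76 mm by 85 mm) begins 54 mm behind the grasp point. The pads swing forward as they close: fully open they stand 13 mm farther back than shut.
Start: joints at [-1.26, 0.383, 0.044, 1.598, -0.018, 1.161, -0.05], TCP at [0.258, 0.596, 0.25] pointing down, gripper open.
Joint ranges: [-2.61, 2.61], [-0.41, 2.15], [-1.48, 1.57], [0, 2.5], [-1.57, 4.71], [0.05, 1.97], [-2.85, 2.85]. Speed limits (rad/s): [2.79, 2.79, 3.14, 3.14, 3.14, 3.14, 3.14].

INTERFACE

Orientations are given as a 3x3 rotation matrix whose columns are the frame's x, y, z axes.
In Python, from station import ctrl gives the robot as it stands. The module is installed in compiled form; this text tells all that it offers. Calls block until the motion is done:
- ctrl.move_pose(position, orientation): joint-space move of the TCP to a pose.
- ctrl.line_to(position, rate=0.15, frame=None, contact_N=None): straight line of the TCP; frame=None keeps the orientation; rate is the mean speed in m/s. With contact_N (N) it stops when the force on the tool has changed by that much, and returns True; else False.
- ctrl.move_joints(angles): joint-space move.
- ctrl.gripper_to(opening): finger opening in m; the grip force is fixed at half the most; returns when the fingers have stopped.
- ctrl.pause(seconds).
- ctrl.solve_ik(position, orientation): joint angles nearest the present ones, or None.
- ctrl.snapshot(name): name is "side" or "top" or "wrist"; returns the picture (420x560x3 uint8, red, green, blue); there is no depth.
- ctrl.calibration(name): a dict with "camera_matrix" (3x3 intrinsics, pixels), "D" ([k1, k2, p1, p2, k3] as OpenCV has them; the pictures are not rectified), "pose" (4x4, takes a point from camera to world coordinates). Camera axes: x right, y down, z forward; pixel columns grow to the right and rows downward; lengths in m; the calibration is good to about 2 mm. A picture is of the moment at which its call begins: read the wrist's pose just before it. calibration takes no time and is no camera call; for the wrist camera it gives the pose at the moment of the call.
A pose or a line that the arm cannot do raises ctrl.Unreachable and nothing moves.
- ctrl.hand_in(): hands the job in; it is judged then, once.
Readings, each from a call of its own:
- ctrl.read_clock(): time.
- ctrl.read_q(): joint angles.
- ctrl.read_dq(): joint speeds.
- ctrl.read_joint_torque(): joint torques, N m.
- ctrl.read_ee_pos(): TCP position.
- ctrl.read_eef_rot(): TCP orientation.
- ctrl.read_contact_force(): force on the tool from outside, world axes, zero at the start.
- ctrl.read_moment(): the same for the moment, N m.
- ctrl.read_gripper_width(): finger opening in m.
- ctrl.read_grasp_force(): force on a finger pad.
Only numpy, scipy, OpenCV 4.12 (cv2) and the standard library are available. Lean on these libraries where they do the work, as an engineer would, in place of code of your own. Each camera call takes 0.05 s, during which the arm holds its last target. There are 200 camera calls.

TASK

Of the three test tiles lying on the table, find the one with the small corner notch; the notched end is its label end. Pick it up by the other half and hold it about 8 cm off the middle of the sloping panel of the reading stand, parallel to it, same side up and notched end uppermost along the slope. Touch neither the panel nor the other things, and finish while still holding the tile there.

Things in the scene. Friction and masses are not known exactly. Their poses are not given: they have to be found in the camera images.
- tile: The notched test tile: pale matt fired clay, 120 x 36 x 12 mm, about 0.1 kg, lying flat, label side up, at any yaw. A square 16 mm bite is missing from its +x, -y corner (the right-hand one when that end points away from you). Origin: centre of the underside of the 120 x 36 outline; x along the length towards the notched (label) end, z out of the label side (up).
- tile_mid (a point): Middle of the notched tile, 6 mm above its underside; axes as the tile.
- label_end (a point): Middle of the notched tile's label end, 60 mm from its middle towards +x, at mid-thickness.
- panel: Sloping panel of a fixed wooden stand on the left: flat white plate 180 mm wide, 160 along the slope, 10 thick, 35 degrees from level, facing away from the robot; its place and yaw vary. Origin: centre of its upper face, 100 mm above the table. x up the slope (towards the robot), y across, z out of the face (up and away from the robot). Nothing stands in front of the face.
- blank_a: Plain test tile without a notch, same material and size, 120 x 36 x 12 mm, lying flat; leave it alone. Origin: centre of its underside, x along its length. The three tiles lie at least 150 mm apart, centre to centre.
- blank_b: Another plain tile without a notch, exactly like blank_a; leave it alone.
- cup: White ceramic cup, 72 mm across, 85 mm tall, at the far side of the table; leave it alone. Origin: centre of its underside.
- jar: Glass jar with a white cap, 68 mm across, 90 mm tall, at the right of the table; leave it alone. Origin: centre of its underside.
There are look-alikes about, which are no part of the job. What is shaped like the tile but green or purple is not meant. What is meant by the part that bears panel is not purple, and is the larger of those in its own colour.

How it is judged:
On the way:
1. the notched tile is lifted clear of the table, gripped by the half without the notch (contact force between the fingers and tile above 1 N and x of the grasp point in the frame of tile below 0.005 m and height (world z) of tile_mid above 0.05 m), for 0.2 s.
At the end, for the whole second after the job is handed in: Tile still, in the fingers only, gripped on the un-notched half (TCP at most 5 mm past the middle). Its middle within 30 mm of the panel's along and across the slope, 50 to 110 mm off its face; parallel and up the slope within 0.25 rad, notched end uppermost, label side up (contact force between the fingers and tile above 1 N and x of the grasp point in the frame of tile below 0.005 m and x of tile_mid in the frame of panel between -0.03 and 0.03 m and y of tile_mid in the frame of panel between -0.03 and 0.03 m and z of tile_mid in the frame of panel between 0.05 and 0.11 m and angle between the x axis of tile and the x axis of panel, either way round below 0.25 rad and angle between the z axis of tile and the z axis of panel, either way round below 0.25 rad and angle between tile's own x axis and vertical below 1.25 rad and angle between tile's own z axis and vertical below 1.1 rad and linear speed of tile below 0.03 m/s and angular speed of tile below 0.2 rad/s and contact force between tile and panel below 0.1 N); the arm keeps its last pose, push and grip.
It fails at once if the panel is touched (contact force between any of tile, the arm, the fingers and panel above 0.5 N).
It fails at once if another tile, the cup or the jar is pushed more than 15 mm or tipped (distance of any of blank_a, blank_b, cup, jar from where it was at the start of the episode above 0.015 m or angle between any of blank_a, blank_b, cup, jar's own z axis and vertical above 0.3 rad).
It also fails if it takes over 38 s, if anything falls off the work surface, if the arm or the gripper's body presses on something with over 40 N, if the wrist force passes 120 N, or if a joint passes its speed limit or range.

## Working session

There is one attempt and no reset: what is moved stays moved. The work goes in short steps, each a Python script; the robot and the scene stay as the last script left them, time stands still between calls to the robot, and variables do not carry over. Pictures are saved under pics/ and viewed, at most 10 in all, crops included, and the job is handed in when it is done.

```bash
mkdir -p pics; python3 - <<'E'
from station import ctrl
import cv2,numpy as np
for n in("top","side"):
    im=ctrl.snapshot(n);cv2.imwrite(f"pics/{n}0.png",im[:,:,::-1])
    c=ctrl.calibration(n);print(n,np.round(c["camera_matrix"],1).tolist(),np.round(c["D"],4),np.round(c["pose"],3).tolist())
print(ctrl.read_clock())
E
```

```text
top [[534.1, 0.0, 278.7], [0.0, 534.1, 202.2], [0.0, 0.0, 1.0]] [-0.1663  0.      0.      0.      0.    ] [[0.023, -0.981, 0.194, 0.245], [-1.0, -0.024, -0.0, -0.013], [0.005, -0.194, -0.981, 1.499], [0.0, 0.0, 0.0, 1.0]]
side [[427.2, 0.0, 284.8], [0.0, 427.2, 208.9], [0.0, 0.0, 1.0]] [-0.1345  0.      0.      0.      0.    ] [[0.957, -0.175, 0.23, 0.248], [-0.289, -0.613, 0.736, -0.883], [0.012, -0.771, -0.637, 0.837], [0.0, 0.0, 0.0, 1.0]]
0.1
```

View pics/top0.png

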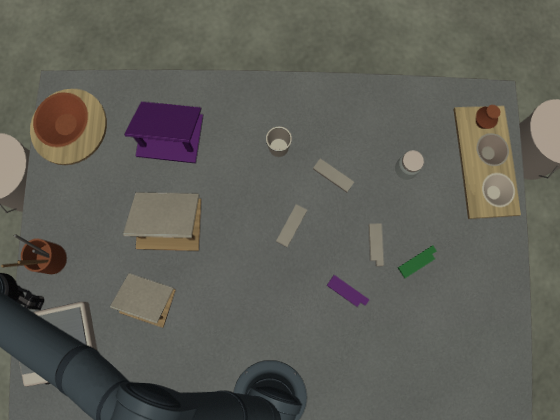

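View pics/side0.png

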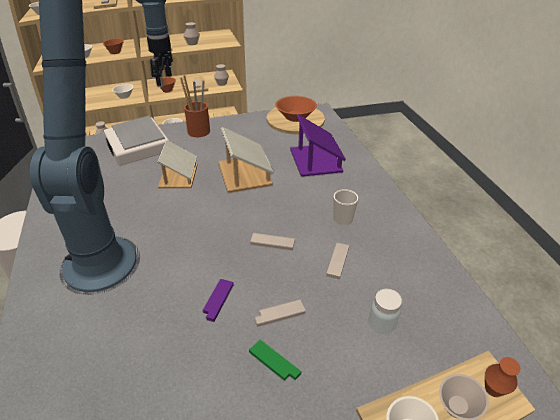

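Top view: there are three pale tiles, at (376,244), (333,175) and (291,226). The green one at (418,262) and the purple one at (348,291) are look-alikes. The tile at (376,244) seems to have a notch at its lower end. Stands are white large (163,216), white small (143,296) and purple (165,120), so the large white one fits. I'll confirm both in one enlarged crop.

```bash
python3 - <<'E'
import cv2,numpy as np
im=cv2.imread("pics/top0.png")
a=cv2.resize(im[180:260,120:210],None,fx=7,fy=7,interpolation=3)[:560,:]
b=cv2.resize(im[215:275,355:400],None,fx=8,fy=8,interpolation=3)
def sc(x,h): return cv2.resize(x,(int(x.shape[1]*h/x.shape[0]),h))
a=sc(a,400);b=sc(b,400)
out=np.hstack([a,b]);print(a.shape,out.shape);cv2.imwrite("pics/crop.png",np.clip(out*1.3,0,255).astype('u1'))
E
```

```text
(400, 450, 3) (400, 750, 3)
```

View pics/crop.png

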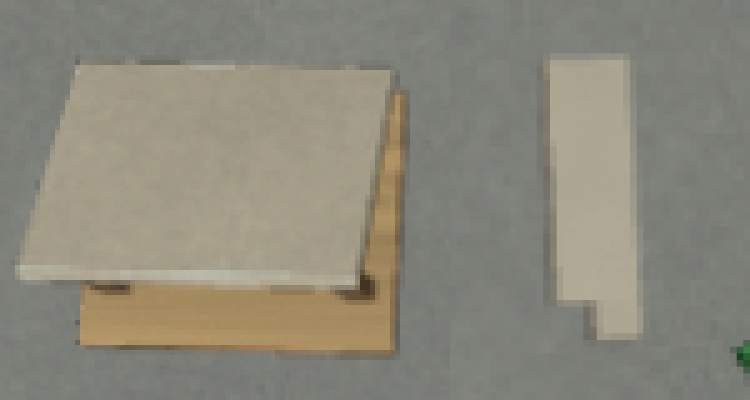

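The crop confirms both. The tile at (376,244) has a square bite at its lower-left corner, which is the right-hand corner when that end points away from the viewer, so it matches. The large white panel's higher edge is the lower one in the image, towards the robot. Next I'll fit both poses from the corners.

```bash
cat > h.py <<'E'
import numpy as np,cv2
from scipy.optimize import least_squares
from scipy.spatial.transform import Rotation as R
from station import ctrl
def proj(P,c):
    T=np.linalg.inv(c["pose"])
    return cv2.projectPoints(np.asarray(P,float),cv2.Rodrigues(T[:3,:3])[0],T[:3,3],c["camera_matrix"],np.array(c["D"]))[0][:,0]
def fit(P,uv,c,Rf,z,x0):
    f=lambda p:(proj(np.asarray(P)@Rf(p[2]).T+[p[0],p[1],z],c)-uv).ravel()
    s=least_squares(f,x0);return s.x,np.abs(s.fun).max()
def Rt(y): return R.from_euler("z",y).as_matrix()
s,co=np.sin(np.radians(35)),np.cos(np.radians(35))
P0=np.array([[-co,0,s],[0,-1,0],[s,0,co]]).T   # columns px,py,pz at yaw 0
def Rp(y): return Rt(y)@P0
TILE=[[-.06,.018,.012],[-.06,-.018,.012],[.06,.018,.012],[.044,-.018,.012]]
E
python3 - <<'E'
from h import *
c=ctrl.calibration("top")
f=lambda u,k,ox,oy,x0:(np.array(u)-[x0,0]+.5)/k-.5+[ox,oy]
# tile: -x end is up in image; tile +y is image right
uv=f([[630,57],[546,57],[642,338],[556,301]],400/60,355,215,450)
t,e=fit(TILE,uv,c,Rt,0,[.4,-.27,3.1]);print("tile",t,e)
P=[[-.08,-.09,0],[-.08,.09,0],[.08,.09,0],[.08,-.09,0]]
uv=f([[77,66],[392,70],[358,272],[20,265]],5,120,180,0)
for q in([0,1,2,3],[1,0,3,2]):
    p,e=fit(np.array(P)[q],uv,c,Rp,.1,[.45,.3,0]);print("panel",p,e)
    if e<5: best=p
np.save("p.npy",best)
np.save("t.npy",t)
Rpan=Rp(best[2]);pc=np.array([best[0],best[1],.1])
G=.028
print(np.round(ctrl.read_eef_rot(),2).tolist())
for k in(1,-1):
    F=np.diag([k,-k,-1.])    # tool in tile frame
    for nm,Rm,pos in(("hover",Rt(t[2]),np.array([t[0],t[1],.15])-G*Rt(t[2])[:,0]),("grasp",Rt(t[2]),np.array([t[0],t[1],.02])-G*Rt(t[2])[:,0]),
      ("pre",Rpan,pc+Rpan@[-G,0,.2]),("goal",Rpan,pc+Rpan@[-G,0,.083])):
        q=ctrl.solve_ik(pos,Rm@F);print(k,nm,np.round(pos,3),None if q is None else np.round(q,2))
E
```

```text
tile [ 0.42519605 -0.29087261  3.17481316] 0.13284826888727252
panel [0.48620958 0.29865909 0.01299829] 1.186958843396269
panel [ 0.48035957  0.29905569 -3.06448094] 49.66128563486453
[[-0.92, 0.4, -0.0], [0.4, 0.92, -0.0], [-0.0, -0.0, -1.0]]
1 hover [ 0.453 -0.29   0.15 ] [-0.36  0.48  1.05  1.99 -0.51  0.96  2.55]
1 grasp [ 0.453 -0.29   0.02 ] [-0.11  0.63  0.73  2.03 -0.63  0.72  2.63]
1 pre [0.624 0.3   0.248] [-0.51  0.84  0.19  1.01 -0.34  1.88  1.24]
1 goal [0.557 0.3   0.152] [-0.54  0.79  0.15  1.3  -0.32  1.64  1.26]
-1 hover [ 0.453 -0.29   0.15 ] [-0.13  0.36  0.73  1.98 -0.3   0.91 -0.78]
-1 grasp [ 0.453 -0.29   0.02 ] [-0.06  0.6   0.67  2.03 -0.58  0.7  -0.56]
-1 pre [0.624 0.3   0.248] [-0.74  0.92  0.69  1.03 -0.63  1.96 -1.71]
-1 goal [0.557 0.3   0.152] [-0.82  0.88  0.64  1.32 -0.6   1.73 -1.67]
```

```bash
python3 - <<'E'
from h import *
t=np.load("t.npy");Rm=Rt(t[2]);F=np.diag([-1,1,-1.])
ctrl.move_pose(np.array([t[0],t[1],.17])-.028*Rm[:,0],Rm@F)
ctrl.gripper_to(.06)
c=ctrl.calibration("wrist");im=ctrl.snapshot("wrist")
print(ctrl.read_clock(),np.round(ctrl.read_q(),2),ctrl.read_ee_pos())
pr=proj(np.array(TILE)@Rm.T+[t[0],t[1],0],c);print(pr)
im=im[:,:,::-1].copy()
for p in pr: cv2.drawMarker(im,tuple(int(v) for v in np.round(p)),(0,0,255),0,8)
cv2.imwrite("pics/w1.png",cv2.resize(im,(784,588)))
E
```

```text
3.7083 [-0.34  0.41  1.    1.98 -0.42  0.98 -0.67] [ 0.45319772 -0.28993783  0.17000303]
[[303.82901608 151.78520768]
 [255.86738964 151.7574759 ]
 [300.80020894 292.11208638]
 [258.23784934 275.41461026]]
```

View pics/w1.png

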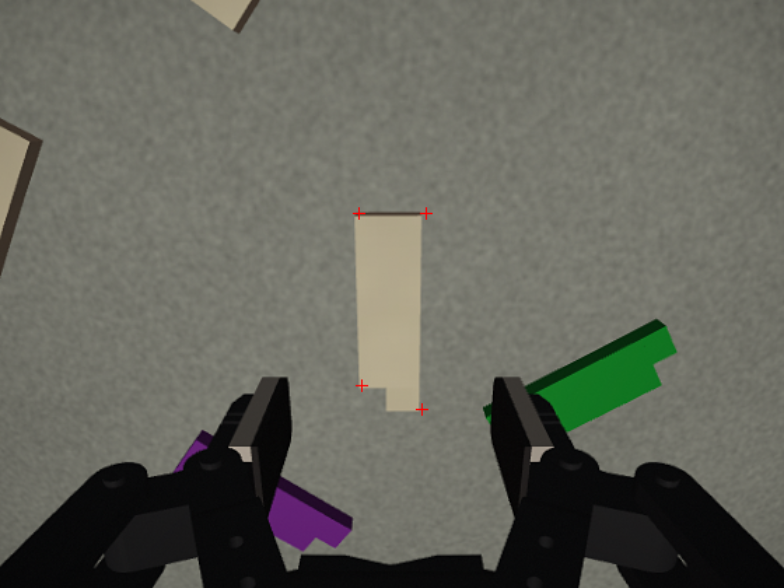

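The wrist view shows the notched tile at (388,312), with its notch towards the bottom. The predicted corners are within about 2 mm. I'll refit from these corners, then grasp.

```bash
python3 - <<'E'
from h import *
t=np.load("t.npy");c=ctrl.calibration("wrist")
uv=np.array([[421,216],[355,217],[419,410],[360,388]])/1.4
t2,e=fit(TILE,uv,c,Rt,0,t);print(t2,e)
t=(t+t2)/2;np.save("t.npy",t);Rm=Rt(t[2]);F=np.diag([-1,1,-1.])
g=np.array([t[0],t[1],0])-.028*Rm[:,0]
ctrl.line_to(g+[0,0,.06],.15,frame=Rm@F)
print(ctrl.line_to(g+[0,0,.019],.05,contact_N=8),ctrl.read_ee_pos())
ctrl.gripper_to(0.0);print(ctrl.read_gripper_width(),ctrl.read_grasp_force())
ctrl.line_to(g+[0,0,.12],.1)
print(ctrl.read_clock(),ctrl.read_gripper_width(),ctrl.read_grasp_force(),ctrl.read_contact_force())
cv2.imwrite("pics/w2.png",ctrl.snapshot("wrist")[:,:,::-1])
Rpan=Rp(np.load("p.npy")[2])
p=np.load("p.npy");pc=np.array([p[0],p[1],.1])
for z in(.15,.082):
    pos=pc+Rpan@[-.028,0,z];q=ctrl.solve_ik(pos,Rpan@F);print(np.round(pos,3),None if q is None else np.round(q,2))
E
```

```text
[ 0.42330518 -0.28944772  3.18376164] 0.9279394426272916
False [ 0.45236468 -0.28937194  0.01917614]
0.03404704829829239 60.40176272392273
7.0583 0.03427761259862516 59.83987748622894 [ 0.05578849 -0.36758827 -0.87553353]
[0.595 0.3   0.207] [-0.81  0.92  0.73  1.17 -0.65  1.87 -1.66]
[0.556 0.3   0.151] [-0.86  0.9   0.7   1.32 -0.64  1.74 -1.64]
```

View pics/w2.png

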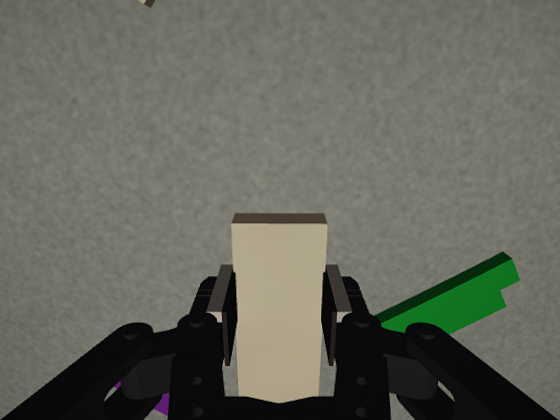

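The tile is held firmly by its plain half: 34 mm opening, 60 N. Next comes carrying it high to the panel, with a look before the final approach.

```bash
python3 - <<'E'
from h import *
F=np.diag([-1,1,-1.]);p=np.load("p.npy");Rpan=Rp(p[2]);pc=np.array([p[0],p[1],.1])
e=ctrl.read_ee_pos()
ctrl.line_to([e[0],e[1],.28],.2)
ctrl.move_pose([.52,0.03,.3],Rt(np.pi+p[2])@F)
ctrl.move_pose(pc+Rpan@[-.028,0,.165],Rpan@F)
print(ctrl.read_clock(),np.round(ctrl.read_q(),2),ctrl.read_ee_pos(),ctrl.read_gripper_width(),ctrl.read_grasp_force())
for n in("top","side"):cv2.imwrite(f"pics/{n}3.png",ctrl.snapshot(n)[:,:,::-1])
im=cv2.imread("pics/side3.png")[80:260,130:370];im2=cv2.imread("pics/top3.png")[130:310,90:330]
o=np.hstack([im,im2]);cv2.imwrite("pics/c3.png",cv2.resize(o,(800,300),interpolation=3))
E
```

```text
10.4333 [-0.8   0.93  0.76  1.13 -0.66  1.91 -1.66] [0.60491346 0.2982689  0.22065645] 0.03448580828449079 59.8505437374115
```

View pics/c3.png

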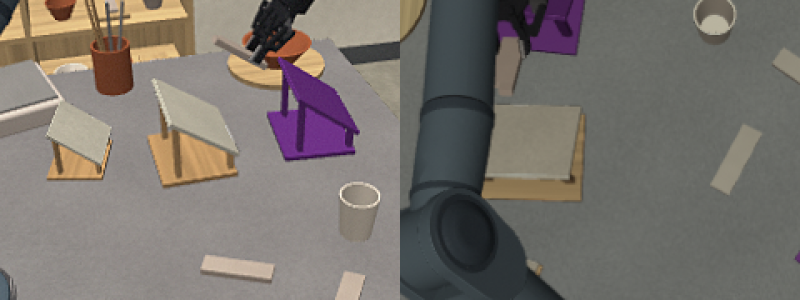

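Both views show the tile parallel to the large white panel, label end up and well clear. I'll check the panel fit against the side camera with overlays, while descending part of the way (50 mm to go becomes 20).

```bash
python3 - <<'E'
from h import *
F=np.diag([-1,1,-1.]);p=np.load("p.npy");Rpan=Rp(p[2]);pc=np.array([p[0],p[1],.1])
ctrl.line_to(pc+Rpan@[-.028,0,.115],.08)
c=ctrl.calibration("side");im=ctrl.snapshot("side")[:,:,::-1].copy()
im=cv2.resize(im[80:260,130:370],(800,600),interpolation=3)
P=np.array([[-.08,-.09,0],[-.08,.09,0],[.08,.09,0],[.08,-.09,0]])@Rpan.T+pc
Rm=ctrl.read_eef_rot();mid=ctrl.read_ee_pos()+Rm@[0,0,.013]+Rpan@[.028,0,0]
T=np.array([[-.06,-.018,.006],[-.06,.018,.006],[.06,.018,.006],[.06,-.018,.006]])@Rpan.T+mid
for Q,col in((P,(0,0,255)),(T,(0,255,0))):
    for u in proj(Q,c): cv2.drawMarker(im,tuple(int(v) for v in (u-[130,80])*10/3),col,0,14)
cv2.imwrite("pics/c4.png",im);print(ctrl.read_clock(),ctrl.read_ee_pos(),np.round(Rpan.T@Rm,3).tolist())
E
```

```text
11.3583 [0.57568719 0.29971746 0.17883225] [[-1.0, -0.0, -0.001], [-0.0, 1.0, -0.0], [0.001, -0.0, -1.0]]
```

View pics/c4.png

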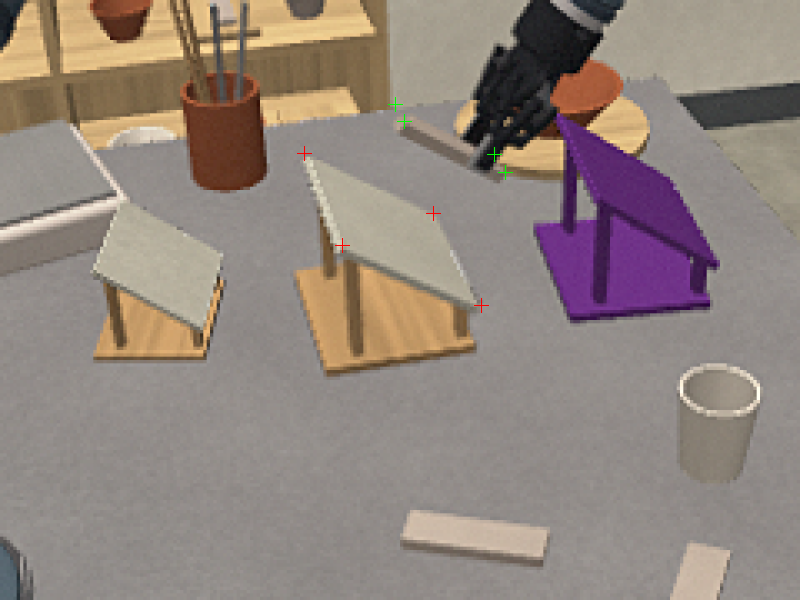

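The overlays agree: the panel corner marks sit on the plate at (305,155), (343,245), (433,213) and (480,305), and the tile marks lie on the held tile. Now the last stretch.

```bash
python3 - <<'E'
from h import *
p=np.load("p.npy");Rpan=Rp(p[2]);pc=np.array([p[0],p[1],.1])
print(ctrl.line_to(pc+Rpan@[-.028,0,.094],.05,contact_N=8))
ctrl.pause(1)
print(ctrl.read_clock(),ctrl.read_ee_pos(),ctrl.read_gripper_width(),ctrl.read_grasp_force(),np.abs(ctrl.read_dq()).max())
print(ctrl.hand_in())
E
```

```text
False
12.925 [0.56304317 0.29966724 0.16094837] 0.034158155786959826 59.85625147819519 0.0025108494080660795
the job is handed in; nothing more can be done
None
```

I handed the job in at about 13 s, with the notched tile gripped by its plain half about 8 cm off the middle of the large white panel, parallel to it and notched end uppermost; I saw no contact with anything else, and no verdict came back.

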